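# Pack the marking kit under and into its cantilever tray

## Task

Pack the marking kit: swing the blue tray of the kit box up and back until it rests fully open, lay the two small black tape rolls flat on the bottom of the grey box, one in each bay, and swing the tray fully down again. Only then lay the black marker flat in the long compartment of the tray and stand the wooden stamp upright in the short one. Leave the ink pad, the spring clamp and all the rest where they are.

Things in the scene. Friction and masses are not known exactly. Their poses are not given: they have to be found in the camera images.
- roll_a: small roll of black tape lying flat, round, 57 mm across, 19 mm thick, beige core (its hole is not a usable grip: hold it by its outer rim). Origin: centre of its underside; z up. About 50 g. The two rolls are alike and interchangeable.
- roll_b: small roll of black tape lying flat, round, 57 mm across, 19 mm thick, beige core (its hole is not a usable grip: hold it by its outer rim). Origin: centre of its underside; z up. About 50 g. The two rolls are alike and interchangeable.
- marker: black felt marker with a light band, lying on the table, 133 mm long, 19 mm wide and 19 mm high. Origin: middle of its underside; its length runs along its y axis, z up. About 25 g.
- stamp: wooden rubber stamp standing on its foot, 75 mm tall; the foot is 25 mm (x) by 60 mm (y) by 22 mm high, above it a round turned handle about 24 mm thick up to the top. Origin: centre of its underside; z up. About 60 g.
- kit_box: low grey box fixed to the table, 115 (x) by 245 (y) mm, walls 38 high, walls and floor 5 thick. Below the tray a divider 12 high, 4 thick, at y = 0 makes two bays of 105 (x) by 115 (y), centres x = 0, y = +60 and -60. The blue tray, as large, lies over it at the start. Origin: centre of underside; z up; -x is the front (robot side), +x the way the tray swings open.
- tray_arm (a joint): angle q of the tray's steel arms: 0 closed, 2.27 rad fully open (end stops). The tray stays level, no turning; all its points move on arcs of radius 65 mm: shift along box +x = 65(cos 25deg - cos(25deg+q)) mm, up = 65(sin(25deg+q) - sin 25deg) mm. Open: 118 mm back, same height; 38 mm higher midway. Its weight (3.5 N) keeps it at either end; in between it falls.
- tray_grip (a point): centre of the white tab on the tray's front rim, 12 thick (x), 50 long (y), top 12 mm above this point; pinch from above. Axes as the box's. From this point, mm: tray rim 21 below, tray floor 38 below; compartments x 0 to 104 (centre 51.5): long one y -117 to +48 (centre -35), short one y 52 to 117 (centre 85); 4 thick wall between, side walls 5. 83 above table when closed.
- ink_pad: ink pad, white top and black base, 66 x 104 x 18 mm, a bystander: leave it. Origin: centre of its underside.
- spring_clamp: black spring clamp with orange tips, 50 x 123 x 20 mm, a bystander: leave it. Origin: centre of its underside.
Mind the look-alikes: they are no part of the job. Leave any pink or purple look-alike of the roll_b alone.

How it is judged:
On the way, in this order (a step that is already met when the one before it is completed fails the run):
1. the tray rests fully open behind the box (value of joint tray_arm above 2.1 rad), for 0.2 s.
2. both rolls lie flat on the box's floor, one in each bay, while the tray is open (((x of roll_a in the frame of kit_box between -0.035 and 0.035 m and y of roll_a in the frame of kit_box between 0.02 and 0.1 m and z of roll_a in the frame of kit_box between -0.002 and 0.01 m and angle between each of roll_a, roll_b's own z axis and vertical below 0.12 rad and x of roll_b in the frame of kit_box between -0.035 and 0.035 m and y of roll_b in the frame of kit_box between -0.1 and -0.02 m and z of roll_b in the frame of kit_box between -0.002 and 0.01 m) or (x of roll_a in the frame of kit_box between -0.035 and 0.035 m and y of roll_a in the frame of kit_box between -0.1 and -0.02 m and z of roll_a in the frame of kit_box between -0.002 and 0.01 m and angle between each of roll_a, roll_b's own z axis and vertical below 0.12 rad and x of roll_b in the frame of kit_box between -0.035 and 0.035 m and y of roll_b in the frame of kit_box between 0.02 and 0.1 m and z of roll_b in the frame of kit_box between -0.002 and 0.01 m)) and value of joint tray_arm above 2.1 rad), for 0.2 s.
3. the tray is down again over the rolls (((x of roll_a in the frame of kit_box between -0.035 and 0.035 m and y of roll_a in the frame of kit_box between 0.02 and 0.1 m and z of roll_a in the frame of kit_box between -0.002 and 0.01 m and angle between each of roll_a, roll_b's own z axis and vertical below 0.12 rad and x of roll_b in the frame of kit_box between -0.035 and 0.035 m and y of roll_b in the frame of kit_box between -0.1 and -0.02 m and z of roll_b in the frame of kit_box between -0.002 and 0.01 m) or (x of roll_a in the frame of kit_box between -0.035 and 0.035 m and y of roll_a in the frame of kit_box between -0.1 and -0.02 m and z of roll_a in the frame of kit_box between -0.002 and 0.01 m and angle between each of roll_a, roll_b's own z axis and vertical below 0.12 rad and x of roll_b in the frame of kit_box between -0.035 and 0.035 m and y of roll_b in the frame of kit_box between 0.02 and 0.1 m and z of roll_b in the frame of kit_box between -0.002 and 0.01 m)) and value of joint tray_arm below 0.06 rad), for 0.2 s.
4. marker and stamp are in their compartments of the lowered tray (value of joint tray_arm below 0.06 rad and x of marker in the frame of tray_grip between 0.005 and 0.098 m and y of marker in the frame of tray_grip between -0.058 and -0.012 m and z of marker in the frame of tray_grip between -0.045 and -0.015 m and angle between marker's own y axis and vertical between 1.45 and 1.69 rad and x of stamp in the frame of tray_grip between 0.008 and 0.096 m and y of stamp in the frame of tray_grip between 0.058 and 0.11 m and z of stamp in the frame of tray_grip between -0.045 and -0.032 m and angle between stamp's own z axis and vertical below 0.12 rad), for 0.2 s.
At the end, for the whole second after the job is handed in: Tray closed (under 0.06 rad); one roll flat on the floor of each bay (underside under 10 mm up, tilt under 0.12 rad); marker level on the floor of the long tray compartment, stamp upright (0.12 rad) on that of the short one; all at rest and released (all of step 4 and ((x of roll_a in the frame of kit_box between -0.035 and 0.035 m and y of roll_a in the frame of kit_box between 0.02 and 0.1 m and z of roll_a in the frame of kit_box between -0.002 and 0.01 m and angle between each of roll_a, roll_b's own z axis and vertical below 0.12 rad and x of roll_b in the frame of kit_box between -0.035 and 0.035 m and y of roll_b in the frame of kit_box between -0.1 and -0.02 m and z of roll_b in the frame of kit_box between -0.002 and 0.01 m) or (x of roll_a in the frame of kit_box between -0.035 and 0.035 m and y of roll_a in the frame of kit_box between -0.1 and -0.02 m and z of roll_a in the frame of kit_box between -0.002 and 0.01 m and angle between each of roll_a, roll_b's own z axis and vertical below 0.12 rad and x of roll_b in the frame of kit_box between -0.035 and 0.035 m and y of roll_b in the frame of kit_box between 0.02 and 0.1 m and z of roll_b in the frame of kit_box between -0.002 and 0.01 m)) and linear speed of each of roll_a, roll_b, marker, stamp below 0.02 m/s); the robot touches nothing.
It fails at once if the ink pad or the spring clamp is shifted by more than 30 mm (distance of any of ink_pad, spring_clamp from where it was at the start of the episode above 0.03 m).
It also fails if it takes over 141 s, if anything falls off the work surface, if the arm or the gripper's body presses on something with over 40 N, if the wrist force passes 120 N, or if a joint passes its speed limit or range.

## Robot

A 7-joint arm with a two-finger parallel gripper is mounted at the origin on a cart in front of the work surface, level with it; the furniture and walls round the work are solid. World frame = base frame: x ahead of the robot, y to its left, z up, the work surface at z = 0. Lengths are in m, angles in rad, forces in N, time in s.
With the tool pointing down it reaches from about 0.4 to 0.85 m from the base axis. Payload 10.4 kg.
Tool frame: the origin (TCP) lies midway between the tips of the shut fingers; the grasp point (between the pads) lies 19 mm behind it; z points along the fingers, x is the direction in which the jaws open and shut, and the axes are right-handed (so a half turn about z gives the same grasp; the last joint's range is limited). The gripper opens to 87 mm and grips with 3 to 60 N. Pads are 19 mm wide; open, the fingers measure 117 mm over their backs; the gripper's body (75 mm by 190 mm) begins 51 mm behind the grasp point.
Start: joints at [1.267, 0.332, -0.065, 1.46, 0.022, 1.35, -0.088], TCP at [0.173, -0.601, 0.188] pointing down, gripper open.
Joint ranges: [-2.6, 2.6], [-0.5, 2.12], [-1.47, 1.34], [0.16, 2.42], [-1.27, 4.41], [0.06, 2.06], [-2.6, 2.6]. Speed limits (rad/s): [2.22, 2.22, 2.79, 2.79, 3.14, 3.14, 3.14].

## Interface

Orientations are given as a unit quaternion [x, y, z, w].
In Python, from bench import r gives the robot as it stands. The module is installed in compiled form; this text tells all that it offers.
- The arm moves only by the tool play_rows, never from a script. Its argument "commands" is a list of rows, each a list of 7 numbers: the shift along the world's x, y, z in cm, then the turn, a rotation vector about the world's x, y, z in rad, then the finger opening in cm, from 0 to 8.7. A call has 1 to 20 rows; each row shifts and turns the commanded pose from where the row before left it; what a row does not reach is not made up. A row lasts 1/8 s, in which the tool goes at most 62.5 mm and 10.7 degrees, less where a joint would pass 70% of its speed; a pose out of reach is approached as far as the arm can. A call is refused whole if a number of a shift passes 6.25 or a number of a turn 0.188, either way. A call with a gripper value outside its range is refused whole. The fingers move at their own pace and stop on an object; "grip_force" is the grip in N (left out, the last holds). Time passes only in rows, so rows that do not move let the fingers close. It gives the time, the measured TCP pose, the force and the opening at its end, in the units of the state.
- r.read_state(): the state, without advancing time (a new reading comes with each control period).
- r.camera(name): name is "scene" or "top" or "wrist"; returns a dict with "img" (480x640x3 uint8, red, green, blue), "K" (3x3 intrinsics, pixels), "camera_from_world" (4x4, takes a point from world to camera coordinates). Camera axes: x right, y down, z forward; pixel columns grow to the right and rows downward; lengths in m; the calibration is good to about 2 mm. A picture is of the moment at which its call begins. There is no depth.
- r.close_job(): hands the job in, once; it reports no verdict.
The state is a dict: "time": time; "joint_positions": joint angles; "joint_vel": joint speeds; "joint_torque": joint torques, N m; "ee_pos": TCP position; "eef_rot": TCP orientation; "ft_force": force on the tool from outside, world axes, zero at the start; "torque": the same for the moment, N m; "width": finger opening in m.
Only numpy, scipy, OpenCV 4.12 (cv2) and the standard library are available. Lean on these libraries where they do the work, as an engineer would, in place of code of your own. Each camera call takes 0.05 s, during which the arm holds its last target. There are 200 camera calls.

## Working session

There is one attempt and no reset: what is moved stays moved. The work goes in short steps, Python scripts to look and compute and a tool call to move; the robot and the scene stay as the last step left them, time stands still between calls to the robot, and variables do not carry over. Pictures are saved under pics/ and viewed, about 12 in all and at most 16, crops included, and the job is handed in when it is done.

Besides the shell and the picture viewer there is one more tool, called as name(argument=value, ...) on one line, values as JSON. play_rows: Moves the arm, as the interface text tells. Its arguments: {"type":"object","properties":{"commands":{"type":"array","items":{"type":"array","items":{"type":"number"}}},"grip_force":{"type":"number"}},"required":["commands"]}

```bash
mkdir -p pics; cat > h.py <<'E'
import numpy as np, cv2
from bench import r
def cam(n):
    c=r.camera(n); return c["img"],np.array(c["K"]),np.array(c["camera_from_world"])
def save(img,f): cv2.imwrite("pics/"+f,cv2.cvtColor(img,cv2.COLOR_RGB2BGR))
def ray(K,T,u,v,z):
    R,t=T[:3,:3],T[:3,3]; o=-R.T@t; d=R.T@np.linalg.solve(K,[u,v,1.]); return o+d*(z-o[2])/d[2]
def proj(K,T,p):
    q=K@(T[:3,:3]@np.array(p)+T[:3,3]); return q[:2]/q[2]
E
python3 - <<'E'
from h import *
for n in("scene","top"):
    i,K,T=cam(n); save(i,n+"0.png"); print(n,K.round(1).tolist(),(-T[:3,:3].T@T[:3,3]).round(3))
s=r.read_state(); print({k:np.round(v,3).tolist() for k,v in s.items()})
E
```

```text
scene [[447.8, 0.0, 319.6], [0.0, 447.8, 238.8], [0.0, 0.0, 1.0]] [0.123 0.41  0.835]
top [[480.9, 0.0, 316.1], [0.0, 480.9, 238.2], [0.0, 0.0, 1.0]] [ 0.367 -0.064  1.104]
{'time': 0.1, 'joint_positions': [1.267, 0.333, -0.065, 1.461, 0.022, 1.35, -0.088], 'joint_vel': [0.0, 0.001, 0.001, -0.001, -0.002, 0.0, 0.001], 'joint_torque': [0.002, -62.454, 0.025, -39.072, -0.061, 0.037, 0.0], 'ee_pos': [0.173, -0.6, 0.187], 'eef_rot': [0.799, -0.601, -0.001, -0.0], 'ft_force': [0.226, -0.126, -0.424], 'torque': [0.022, 0.024, -0.049], 'width': 0.087}
```

View pics/top0.png

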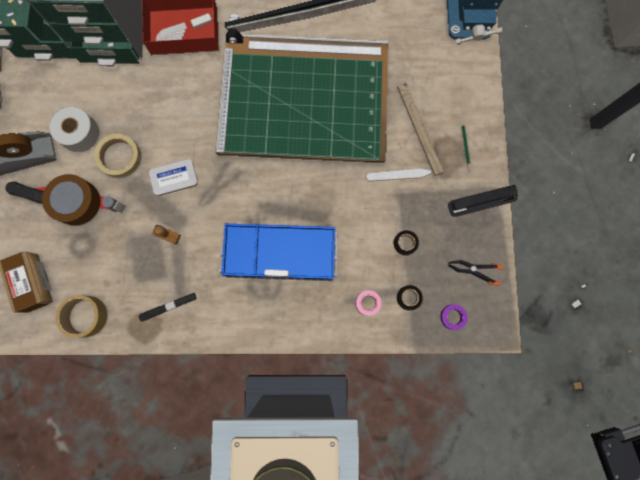

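View pics/scene0.png

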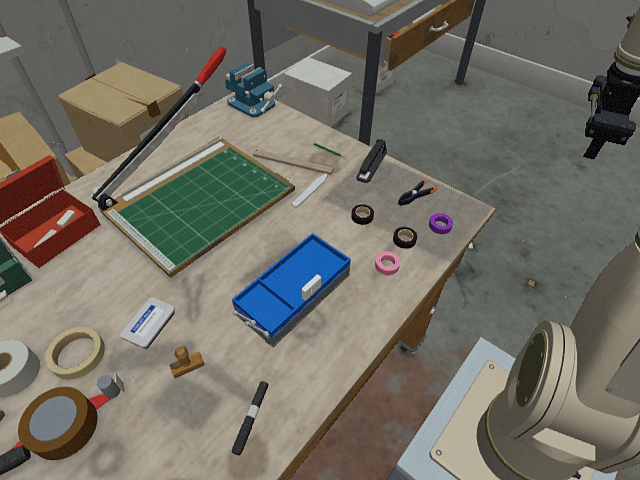

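Top view: two black rolls at (406,243) and (409,297). Look-alikes are the pink roll (369,303) and the purple one (454,317). The black pair fits the description. Marker is at (168,306), stamp (166,234), box (279,251) with its white tab at (276,273). Next I measure these and make one enlarged crop to confirm.

```bash
cat > m.py <<'E'
from h import *
i,K,T=cam("top")
hsv=cv2.cvtColor(i,cv2.COLOR_RGB2HSV)
def blob(mask,box):
    m=np.zeros_like(mask); x0,y0,x1,y1=box; m[y0:y1,x0:x1]=mask[y0:y1,x0:x1]
    m=cv2.morphologyEx(m,cv2.MORPH_CLOSE,np.ones((3,3)))
    c=max(cv2.findContours(m,cv2.RETR_EXTERNAL,cv2.CHAIN_APPROX_NONE)[0],key=cv2.contourArea); return c
dark=(hsv[...,2]<75).astype(np.uint8)*255
blue=cv2.inRange(hsv,(100,120,60),(130,255,255)); white=cv2.inRange(hsv,(0,0,190),(179,50,255))
wood=cv2.inRange(hsv,(5,110,40),(20,255,220))
def rep(n,c,z):
    (u,v),(a,b),th=cv2.minAreaRect(c); bx=cv2.boxPoints(((u,v),(a,b),th))
    P=np.array([ray(K,T,*p,z) for p in bx]); e1=P[1]-P[0]; e2=P[2]-P[1]
    L=e1 if np.linalg.norm(e1)>np.linalg.norm(e2) else e2
    print(n,(round(u),round(v)),P.mean(0).round(4),"dims",np.linalg.norm(e1).round(3),np.linalg.norm(e2).round(3),"long axis deg",np.degrees(np.arctan2(L[1],L[0])).round(1)%180)
rep("roll1",blob(dark,(385,225,425,262)),.012)
rep("roll2",blob(dark,(392,280,428,316)),.012)
rep("marker",blob(dark,(130,285,205,325))if 0 else np.vstack([c for c in cv2.findContours(cv2.bitwise_and(dark,cv2.rectangle(np.zeros_like(dark),(130,285),(205,325),255,-1)),0,1)[0] if cv2.contourArea(c)>15]),.012)
rep("stamp foot+handle",blob(wood,(145,218,188,250)),.022)
rep("tray",blob(blue,(210,215,345,290)),.062)
rep("tab",blob(white,(255,262,300,282)),.095)
a=cv2.resize(i[215:335,350:480],None,fx=4,fy=4,interpolation=2);b=cv2.resize(i[205:325,130:200],None,fx=4,fy=4,interpolation=2)
save(np.hstack([a,b]),"crop1.png")
E
python3 m.py
```

```text
roll1 (406, 242) [ 0.5422 -0.2769  0.012 ] dims 0.056 0.056 long axis deg 177.8
roll2 (410, 297) [ 0.4164 -0.2806  0.012 ] dims 0.057 0.054 long axis deg 89.9
marker (167, 307) [0.3956 0.265  0.012 ] dims 0.132 0.017 long axis deg 112.2
stamp foot+handle (166, 234) [0.5596 0.2728 0.022 ] dims 0.024 0.061 long axis deg 65.2
tray (278, 251) [0.5151 0.0139 0.062 ] dims 0.116 0.248 long axis deg 88.0
tab (276, 272) [0.4643 0.0149 0.095 ] dims 0.046 0.011 long axis deg 89.9
```

View pics/crop1.png

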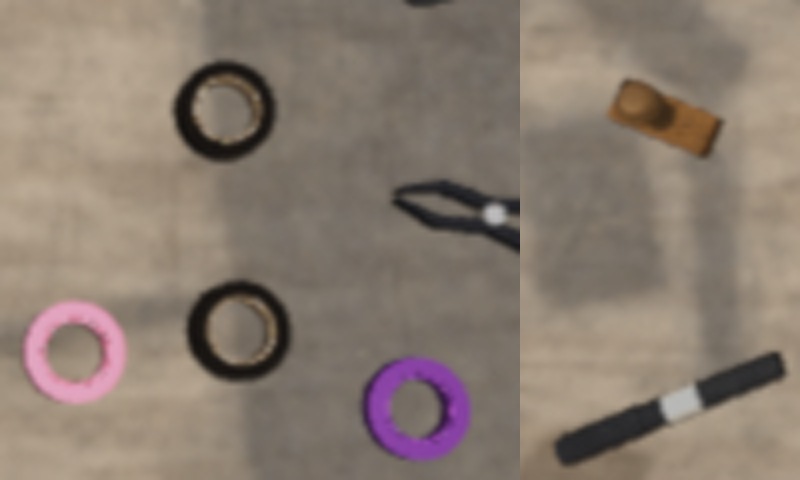

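Confirmed: the two black rolls with beige cores are roll_a and roll_b. The stamp handle leans outward by parallax only. Moving above the tab.

play_rows(commands=[[4.1,3.0,0,0,0,0.09,4],[4.1,3.0,0,0,0,0.09,4],[4.1,3.0,0,0,0,0.09,4],[4.1,3.0,0,0,0,0.09,4],[4.1,3.0,0,0,0,0.09,4],[4.1,3.0,0,0,0,0.09,4],[0.55,5.4,0,0,0,0.09,4],[0.55,5.4,0,0,0,0.09,4],[0.55,5.4,0,0,0,0.09,4],[0.55,5.4,0,0,0,0.09,4],[0.55,5.4,0,0,0,0.09,4],[0.55,5.4,0,0,0,0.09,4],[0.55,5.4,0,0,0,0.09,4],[0.55,5.4,0,0,0,0.09,4],[0,0,0,0,0,0,4],[0,0,0,0,0,0,4]], grip_force=30)

```text
time: 2.15
ee_pos: [0.4631, 0.0109, 0.1874]
eef_rot: [1.0, -0.015, -0.0, 0.0]
ft_force: [-1.2, -0.3, -0.0]
width: 0.0396
```

```bash
cat > w.py <<'E'
from h import *
import sys
i,K,T=cam("wrist"); save(i,sys.argv[1])
s=r.read_state(); q=s["eef_rot"]; print(np.round(s["ee_pos"],4),np.round(q,4),"jaw deg",np.degrees(2*np.arctan2(q[1],q[0])).round(2),"j",np.round(s["joint_positions"],2),"cam",(-T[:3,:3].T@T[:3,3]).round(3),T[2,:3].round(2),s["time"])
hsv=cv2.cvtColor(i,cv2.COLOR_RGB2HSV)
w=cv2.inRange(hsv,(0,0,190),(179,50,255))
for c in cv2.findContours(w,0,1)[0]:
    if cv2.contourArea(c)>300:
        b=cv2.boxPoints(cv2.minAreaRect(c)); P=np.array([ray(K,T,*p,.095) for p in b]); print(b.round().tolist(),P.mean(0).round(4),P[:,:2].round(3).tolist())
E
python3 w.py w1.png
```

```text
[0.4631 0.0103 0.1874] [ 9.999e-01 -1.600e-02 -2.000e-04  2.000e-04] jaw deg -1.83 j [ 0.59  0.01 -0.71  1.84  0.01  1.3  -0.15] cam [0.466 0.093 0.385] [-0.01 -0.3  -0.95] 2.2
[[-21.0, 252.0], [-0.0, 246.0], [26.0, 340.0], [5.0, 345.0]] [ 0.2191 -0.0413  0.095 ] [[0.211, -0.004], [0.228, 0.0], [0.228, -0.078], [0.21, -0.083]]
[[308.0, 183.0], [329.0, 183.0], [329.0, 248.0], [308.0, 248.0]] [0.4629 0.0157 0.095 ] [[0.456, 0.04], [0.471, 0.04], [0.47, -0.009], [0.454, -0.008]]
[[521.0, 109.0], [524.0, 37.0], [544.0, 38.0], [542.0, 110.0]] [0.6053 0.1068 0.095 ] [[0.6, 0.085], [0.597, 0.129], [0.61, 0.128], [0.614, 0.084]]
[[194.0, 33.0], [217.0, 24.0], [233.0, 64.0], [210.0, 73.0]] [0.3993 0.1285 0.095 ] [[0.388, 0.138], [0.403, 0.143], [0.411, 0.119], [0.395, 0.114]]
[[148.0, 2.0], [171.0, -4.0], [197.0, 104.0], [173.0, 110.0]] [0.3723 0.1257 0.095 ] [[0.361, 0.157], [0.376, 0.159], [0.384, 0.095], [0.368, 0.092]]
```

View pics/w1.png

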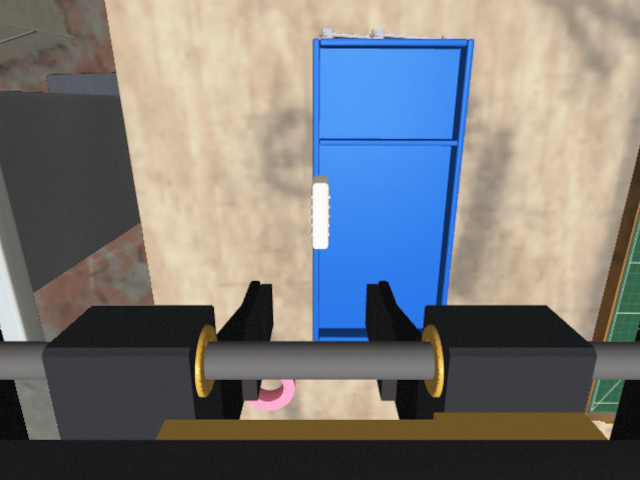

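The wrist view shows the tab at (318,215), i.e. world (0.463, 0.016), centred between the jaws and aligned with them. Descending and gripping.

play_rows(commands=[[0,0.4,-3,0,0,0,4],[0,0,-3,0,0,0,4],[0,0,-3,0,0,0,4],[0,0,-1.7,0,0,0,4],[0,0,-1.0,0,0,0,4],[0,0,0,0,0,0,4],[0,0,0,0,0,0,0.5],[0,0,0,0,0,0,0.5],[0,0,0,0,0,0,0.5],[0,0,0,0,0,0,0.5],[0,0,0,0,0,0,0.5]], grip_force=30)

```text
time: 3.58
ee_pos: [0.4632, 0.0155, 0.0706]
eef_rot: [1.0, -0.015, 0.0, -0.0]
ft_force: [0.0, -0.0, -0.8]
width: 0.0064
```

```bash
python3 -c "
import numpy as np
def f(q):
    a=np.radians(25);return 65*(np.cos(a)-np.cos(a+q)),65*(np.sin(a+q)-np.sin(a))
q=np.linspace(0,2.30,17);P=np.array([f(x) for x in q])/10;D=np.diff(P,axis=0)
print(np.c_[D[:,0]*.9994,D[:,0]*-.033,D[:,1]].round(2).tolist())"
```

```text
[[0.45, -0.01, 0.82], [0.57, -0.02, 0.74], [0.67, -0.02, 0.65], [0.75, -0.02, 0.55], [0.82, -0.03, 0.44], [0.88, -0.03, 0.31], [0.91, -0.03, 0.19], [0.93, -0.03, 0.05], [0.93, -0.03, -0.08], [0.91, -0.03, -0.21], [0.87, -0.03, -0.34], [0.81, -0.03, -0.46], [0.74, -0.02, -0.57], [0.65, -0.02, -0.67], [0.54, -0.02, -0.76], [0.43, -0.01, -0.83]]
```

Width 6 mm is less than the 12 mm tab, so I'll look.

```bash
python3 - <<'E'
from h import *
i,K,T=cam("wrist"); j,_,_=cam("scene"); 
save(np.hstack([cv2.resize(i,(400,300)),cv2.resize(j[210:360,210:410],(400,300))]),"w2.png")
s=r.read_state();print(s["width"],s["ft_force"])
E
```

```text
0.005385840081586339 [-0.25265094  0.16188945  0.59036196]
```

View pics/w2.png

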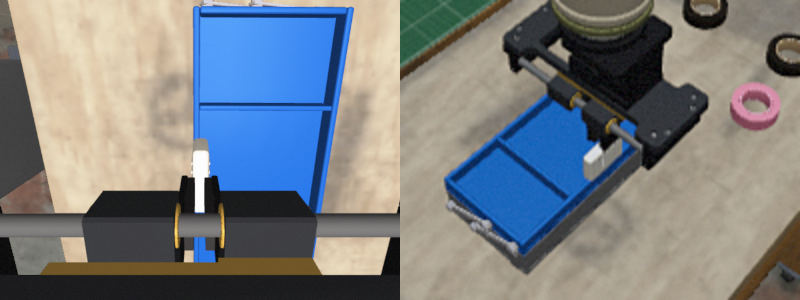

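```bash
python3 - <<'E'
from h import *
i=cv2.imread("pics/w2.png")
j=r.camera("scene")["img"]; k=r.camera("wrist")["img"]
a=cv2.resize(j[250:330,270:350],(400,400),interpolation=2); b=cv2.resize(k[210:390,240:420],(400,400),interpolation=2)
save(np.hstack([a,b]),"w3.png")
E
```

```text
(no output)
```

View pics/w3.png

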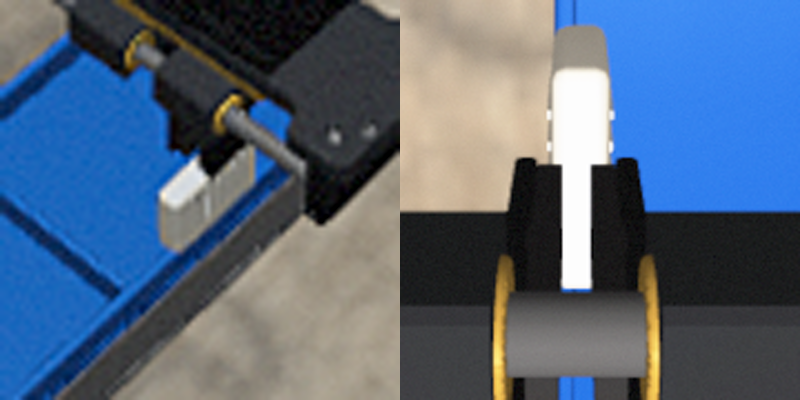

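The fingers do straddle the tab, which is between the pads. I'll close fully and try a small lift.

play_rows(commands=[[0,0,0,0,0,0,0],[0,0,0,0,0,0,0],[0,0,0,0,0,0,0],[0.2,0,0.4,0,0,0,0],[0.25,-0.01,0.42,0,0,0,0],[0,0,0,0,0,0,0]], grip_force=40)

```text
time: 4.53
ee_pos: [0.4683, 0.0154, 0.0792]
eef_rot: [1.0, -0.015, 0.0, -0.0]
ft_force: [1.0, 0.3, -0.4]
width: 0.0001
```

```bash
python3 - <<'E'
from h import *
j=r.camera("scene")["img"]; k=r.camera("wrist")["img"]
a=cv2.resize(j[230:330,230:350],(480,400),interpolation=2); b=cv2.resize(k[210:390,240:380],(311,400),interpolation=2)
save(np.hstack([a,b]),"w4.png")
print(r.read_state()["width"],r.read_state()["ft_force"])
E
```

```text
0.0003777602251097218 [-0.04560559 -0.81391511  0.26111524]
```

View pics/w4.png

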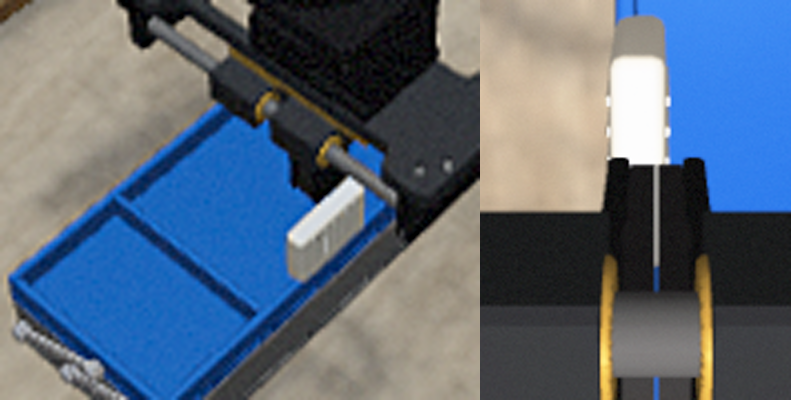

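```bash
python3 - <<'E'
from h import *
s=r.read_state(); p=np.array(s["ee_pos"]); print(p)
for n in("scene","wrist","top"):
    i,K,T=cam(n); print(n,"tcp",proj(K,T,p).round(),"grasp",proj(K,T,p+[0,0,.019]).round(),"tabtop c",proj(K,T,[.463,.0157,.095]).round(),"tab ends",proj(K,T,[.463,.0407,.095]).round(),proj(K,T,[.463,-.0093,.095]).round())
    if n=="scene": 
        cv2.circle(i,tuple(int(x) for x in proj(K,T,p)),2,(255,0,0),-1); save(cv2.resize(i[200:350,230:430],(800,600)),"w5.png")
E
```

```text
[0.46776017 0.01536485 0.07880332]
scene tcp [309. 286.] grasp [309. 281.] tabtop c [311. 283.] tab ends [302. 291.] [319. 275.]
wrist tcp [319. 272.] grasp [319. 287.] tabtop c [309. 285.] tab ends [307. 234.] [311. 331.]
top tcp [276. 272.] grasp [276. 271.] tabtop c [276. 273.] tab ends [264. 273.] [288. 273.]
```

View pics/w5.png

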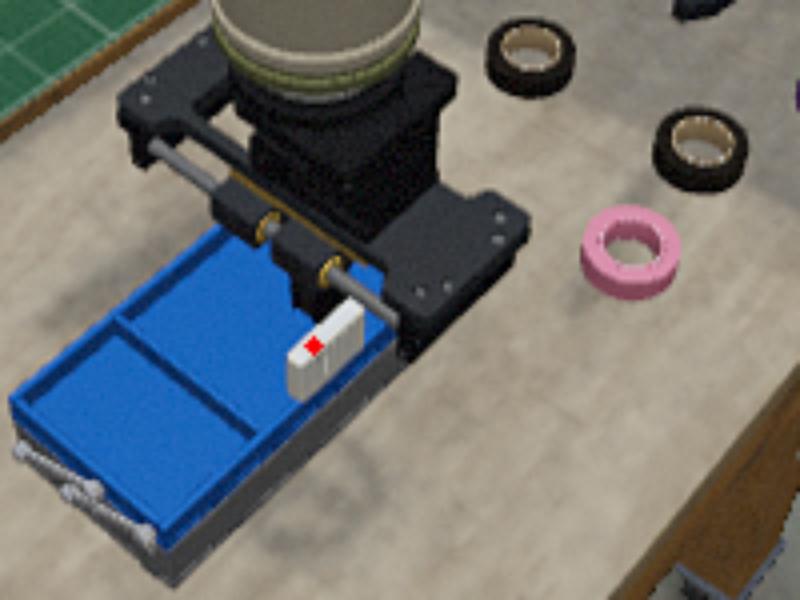

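The tips look about 30 mm higher than the reported TCP would place them. I'll rise clear of the tab and check the tips against projected points in two views.

play_rows(commands=[[0,0,4,0,0,0,3],[-0.5,0,4,0,0,0,4],[0,0,0,0,0,0,4],[0,0,0,0,0,0,4]])

```text
time: 5.28
ee_pos: [0.4624, 0.0152, 0.1582]
eef_rot: [1.0, -0.015, -0.0, 0.0]
ft_force: [-0.3, -0.4, 0.1]
width: 0.0324
```

```bash
python3 - <<'E'
from h import *
s=r.read_state(); p=np.array(s["ee_pos"]); print(p,s["eef_rot"],s["width"])
o=[]
for n,(x0,y0,w,h) in (("scene",(210,190,160,160)),("wrist",(220,180,200,200))):
    i,K,T=cam(n); f=400/w; g=cv2.resize(i[y0:y0+h,x0:x0+w],(400,400),interpolation=2)
    for dx,dz,c in((-.02,0,(255,0,0)),(.02,0,(255,0,0)),(-.02,.019,(0,255,0)),(.02,.019,(0,255,0)),(-.02,.038,(255,255,0)),(.02,.038,(255,255,0))):
        q=(proj(K,T,p+[dx,0,dz])-[x0,y0])*f; cv2.circle(g,tuple(int(v) for v in q),4,c,1)
    o.append(g)
save(np.hstack(o),"w6.png")
E
```

```text
[0.4624098  0.01517833 0.15818883] [ 9.99885945e-01 -1.51007283e-02 -2.02704944e-04  1.52677643e-04] 0.03239735996262376
```

View pics/w6.png

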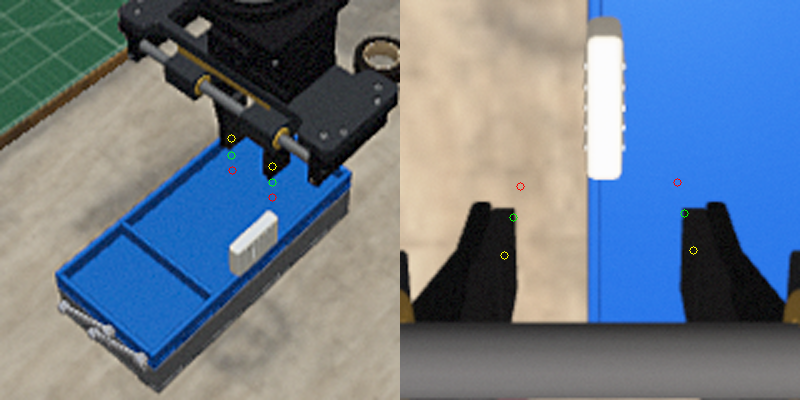

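In both views the true finger tips sit about 27 mm above the reported TCP (yellow mark = +38 mm, green = +19 mm). I'll apply that as an offset: go to a reported z of 0.045 and grip again.

play_rows(commands=[[0.1,0,-4,0,0,0,4],[0,0,-3.5,0,0,0,4],[0,0,-1.5,0,0,0,4],[0,0,-1.2,0,0,0,4],[0,0,-1.1,0,0,0,4],[0,0,0,0,0,0,4],[0,0,0,0,0,0,0.5],[0,0,0,0,0,0,0.5],[0,0,0,0,0,0,0.5],[0,0,0,0,0,0,0.5],[0,0,0,0,0,0,0.5],[0,0,0,0,0,0,0.5]], grip_force=40)

```text
time: 6.88
ee_pos: [0.4641, 0.0153, 0.046]
eef_rot: [1.0, -0.015, 0.0, 0.0]
ft_force: [1.6, -0.9, 1.5]
width: 0.0118
```

Gripped at 11.8 mm, so the offset is confirmed. Swinging the tray open along the arc.

play_rows(commands=[[0.45,-0.01,0.82,0,0,0,0.5],[0.57,-0.02,0.74,0,0,0,0.5],[0.67,-0.02,0.65,0,0,0,0.5],[0.75,-0.02,0.55,0,0,0,0.5],[0.82,-0.03,0.44,0,0,0,0.5],[0.88,-0.03,0.31,0,0,0,0.5],[0.91,-0.03,0.19,0,0,0,0.5],[0.93,-0.03,0.05,0,0,0,0.5],[0.93,-0.03,-0.08,0,0,0,0.5],[0.91,-0.03,-0.21,0,0,0,0.5],[0.87,-0.03,-0.34,0,0,0,0.5],[0.81,-0.03,-0.46,0,0,0,0.5],[0.74,-0.02,-0.57,0,0,0,0.5],[0.65,-0.02,-0.67,0,0,0,0.5],[0.54,-0.02,-0.76,0,0,0,0.5],[0.35,-0.01,-0.7,0,0,0,0.5],[0,0,0,0,0,0,0.5],[0,0,0,0,0,0,0.5]])

```text
time: 9.12
ee_pos: [0.5819, 0.0113, 0.0459]
eef_rot: [1.0, -0.015, 0.0, 0.0]
ft_force: [-1.5, -3.9, 7.7]
width: 0.0116
```

The tray is at +118 mm, fully open. Releasing, rising, and moving over roll 1.

play_rows(commands=[[0,0,0,0,0,0,2],[0,0,0,0,0,0,3.5],[0,0,1,0,0,0,3.5],[0,0,4,0,0,0,3.5],[0,0,4,0,0,0,5],[-0.8,-5.76,0,0,0,0,8.7],[-0.8,-5.76,0,0,0,0,8.7],[-0.8,-5.76,0,0,0,0,8.7],[-0.8,-5.76,0,0,0,0,8.7],[-0.8,-5.8,0,0,0,0,8.7],[0,0,-2,0,0,0,8.7],[0,0,-3,0,0,0,8.7],[0,0,-3,0,0,0,8.7],[0,0,0,0,0,0,8.7]], grip_force=20)

```text
time: 10.88
ee_pos: [0.5403, -0.2751, 0.0535]
eef_rot: [1.0, -0.014, -0.002, -0.001]
ft_force: [0.5, -0.4, 0.7]
width: 0.0871
```

```bash
cat > v.py <<'E'
from h import *
import sys
s=r.read_state(); p=np.array(s["ee_pos"]); print(p.round(4),np.round(s["ft_force"],2),s["width"],s["time"])
i,K,T=cam("top"); j,_,_=cam("scene"); k,_,_=cam("wrist")
b=[int(x) for x in sys.argv[2:6]]
save(np.hstack([cv2.resize(k,(400,300)),cv2.resize(j[b[1]:b[3],b[0]:b[2]],(400,300))]),sys.argv[1])
E
python3 v.py w7.png 290 120 490 270
```

```text
[ 0.5403 -0.2751  0.0535] [ 0.55 -0.4   0.66] 0.08708135303394647 10.875
```

View pics/w7.png

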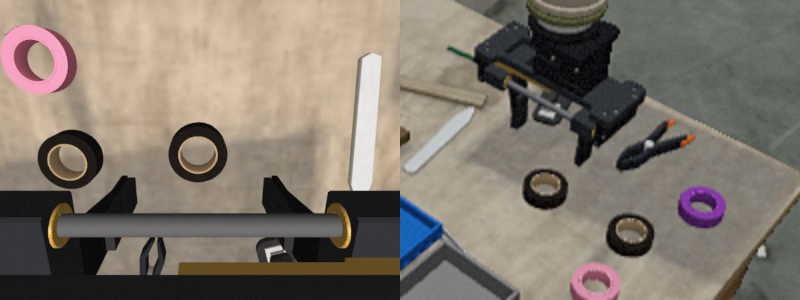

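```bash
python3 - <<'E'
from h import *
p=np.array(r.read_state()["ee_pos"])
i,Ks,Ts=cam("scene"); i,Kw,Tw=cam("wrist")
print("roll in wrist(half-ish px*1.6 =seen 198,150):",proj(Kw,Tw,[.5422,-.2769,.012])/1.6,"scene",proj(Ks,Ts,[.5422,-.2769,.012]))
# triangulate tip midpoint: scene (365,192), wrist (200*1.6,180*1.6)
A=[];b=[]
for K,T,u,v in((Ks,Ts,365,192),(Kw,Tw,320,288)):
    P=K@T[:3]
    for c,m in((0,u),(1,v)):
        row=m*P[2]-P[c]; A.append(row[:3]); b.append(-row[3])
x=np.linalg.lstsq(np.array(A),np.array(b),rcond=None)[0]; print("tip mid",x.round(4),"minus tcp",(x-p).round(4))
for d in([0,0,0],[0,0,.027],[0,.0095,.027],[0,-.02,.0],[0,-.02,.02],[0,-.03,0]): print(d,proj(Ks,Ts,p+d).round(),(proj(Kw,Tw,p+d)).round())
E
```

```text
roll in wrist(half-ish px*1.6 =seen 198,150): [198.7975761  152.34015429] scene [361.36683311 213.19794138]
tip mid [ 0.5411 -0.2755  0.0862] minus tcp [-0.0014  0.0011  0.0293]
[0, 0, 0] [363. 201.] [319. 271.]
[0, 0, 0.027] [364. 193.] [319. 294.]
[0, 0.0095, 0.027] [361. 195.] [318. 275.]
[0, -0.02, 0.0] [367. 196.] [320. 306.]
[0, -0.02, 0.02] [368. 190.] [320. 326.]
[0, -0.03, 0] [370. 194.] [320. 323.]
```

Tip midpoint = TCP + (0, 0, 29 mm), purely vertical, and the roll position agrees. Descending with force checks.

play_rows(commands=[[0.2,-0.2,-3,0,0,0,8.7],[0,0,-2.5,0,0,0,8.7],[0,0,-1.3,0,0,0,8.7],[0,0,-0.7,0,0,0,8.7],[0,0,0,0,0,0,8.7],[0,0,0,0,0,0,8.7]])

```text
time: 11.88
ee_pos: [0.5441, -0.2791, -0.0187]
eef_rot: [1.0, -0.015, 0.001, 0.0]
ft_force: [-0.3, -0.1, 0.1]
width: 0.0873
```

play_rows(commands=[[-0.1,0.2,-0.3,0,0,0,8.7],[0,0,-0.2,0,0,0,8.7],[0,0,0,0,0,0,5],[0,0,0,0,0,0,5],[0,0,0,0,0,0,5],[0,0,0,0,0,0,5],[0,0,0,0,0,0,5]], grip_force=20)

```text
time: 12.75
ee_pos: [0.5425, -0.2769, -0.0246]
eef_rot: [1.0, -0.015, 0.0, 0.0]
ft_force: [0.0, -0.3, 0.8]
width: 0.0554
```

play_rows(commands=[[0,0,4,0,0,0,5],[0,0,6,0,0,0,5],[0,0,6,0,0,0,5],[-0.3,2.3,0,0,0,0.1745,5],[-0.3,2.3,0,0,0,0.1745,5],[-0.3,2.3,0,0,0,0.1745,5],[-0.3,2.3,0,0,0,0.1745,5],[-0.3,2.3,0,0,0,0.1745,5],[-0.3,2.3,0,0,0,0.1745,5],[-0.3,2.3,0,0,0,0.1745,5],[-0.3,2.3,0,0,0,0.1745,5],[-0.4,2.3,0,0,0,0.1745,5],[-0.3,2.3,0,0,0,0,5],[0,0,0,0,0,0,5],[0,0,0,0,0,0,5]])

```text
time: 14.62
ee_pos: [0.5116, -0.0478, 0.1354]
eef_rot: [0.718, 0.696, -0.0, 0.0]
ft_force: [-0.9, -0.4, -1.8]
width: 0.0552
```

```bash
python3 v.py w8.png 210 170 410 320; python3 -c "
from bench import r;print(r.read_state()['joint_positions'])"
```

```text
[ 0.5116 -0.0478  0.1354] [-0.87 -0.42 -1.81] 0.05518064817120832 14.625
[ 0.83853543  0.23773267 -0.93192387  1.78296931  0.20256767  1.2218881
  1.38936291]
```

View pics/w8.png

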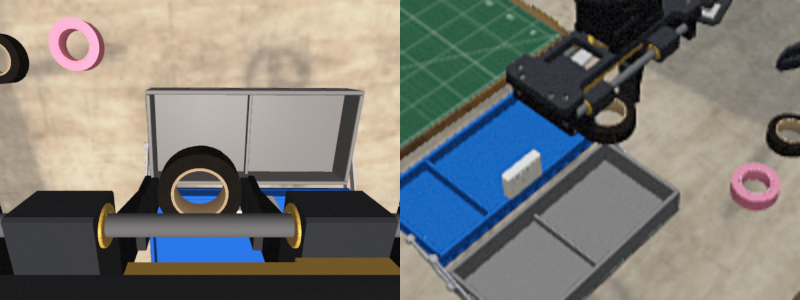

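play_rows(commands=[[0,0.1,-5,0,0,0,5],[0,0,-4,0,0,0,5],[0,0,-3,0,0,0,5],[0,0,-2,0,0,0,5],[0,0,-1.0,0,0,0,5],[0,0,-0.4,0,0,0,5],[0,0,0,0,0,0,5],[0,0,0,0,0,0,5]])

```text
time: 15.78
ee_pos: [0.5121, -0.0459, -0.0179]
eef_rot: [0.718, 0.696, 0.0, 0.001]
ft_force: [0.3, 0.0, -1.0]
width: 0.055
```

play_rows(commands=[[0,0,-0.15,0,0,0,5],[0,0,0,0,0,0,6.7],[0,0,0,0,0,0,6.7],[0,0,0,0,0,0,6.7],[0,0,2.5,0,0,0,6.7],[0,0,5,0,0,0,6.7],[0,0,5,0,0,0,6.7],[-0.96,-2.35,0,0,0,-0.1745,8.7],[-0.96,-2.35,0,0,0,-0.1745,8.7],[-0.96,-2.35,0,0,0,-0.1745,8.7],[-0.96,-2.35,0,0,0,-0.1745,8.7],[-0.96,-2.35,0,0,0,-0.1745,8.7],[-0.96,-2.35,0,0,0,-0.1745,8.7],[-0.96,-2.35,0,0,0,-0.1745,8.7],[-0.96,-2.35,0,0,0,-0.1745,8.7],[-0.96,-2.35,0,0,0,-0.1745,8.7],[-0.96,-2.35,0,0,0,0,8.7],[0,0,-4,0,0,0,8.7],[0,0,-2,0,0,0,8.7],[0,0,0,0,0,0,8.7]])

```text
time: 18.27
ee_pos: [0.4145, -0.2801, 0.0436]
eef_rot: [1.0, -0.015, -0.001, -0.001]
ft_force: [0.5, 0.7, 0.5]
width: 0.0868
```

```bash
cat > hole.py <<'E'
from h import *
s=r.read_state(); print(np.round(s["ee_pos"],4),s["width"],s["time"])
i,K,T=cam("wrist"); hsv=cv2.cvtColor(i,cv2.COLOR_RGB2HSV)
dark=(hsv[...,2]<70).astype(np.uint8)*255
cs,h=cv2.findContours(dark,cv2.RETR_CCOMP,cv2.CHAIN_APPROX_NONE)
for c,hh in zip(cs,h[0]):
    if hh[3]>=0 and 300<cv2.contourArea(c)<6000:
        (u,v),ax,_=cv2.fitEllipse(c); print("hole",(round(u),round(v)),np.round(ax),ray(K,T,u,v,.019).round(4))
i,K,T=cam("top"); hsv=cv2.cvtColor(i,cv2.COLOR_RGB2HSV)
dark=(hsv[...,2]<75).astype(np.uint8)*255
for (x0,y0,x1,y1) in((285,225,330,285),(225,225,282,285)):
    m=np.zeros_like(dark); m[y0:y1,x0:x1]=dark[y0:y1,x0:x1]
    for c in cv2.findContours(m,0,1)[0]:
        if cv2.contourArea(c)>150:
            (u,v),_=cv2.minEnclosingCircle(c); p=ray(K,T,u,v,.017); d=p[:2]-[.515,.014]; print("top dark in box",(round(u),round(v)),p.round(4),"box xy",(d@[.9994,-.033]).round(4),(d@[.033,.9994]).round(4))
E
python3 hole.py
```

```text
[ 0.4145 -0.2801  0.0436] 0.08676896996970242 18.275
hole (319, 254) [65. 69.] [ 0.4146 -0.2796  0.019 ]
top dark in box (306, 255) [ 0.5118 -0.0463  0.017 ] box xy -0.0012 -0.0604
```

Roll 1 lies at box (-1, -60) mm. Roll 2 is under the gripper.

play_rows(commands=[[0,0,-3,0,0,0,8.7],[0,0,-2,0,0,0,8.7],[0,0,-1.3,0,0,0,8.7],[0,0,-0.5,0,0,0,8.7],[0,0,0,0,0,0,8.7],[0,0,0,0,0,0,5],[0,0,0,0,0,0,5],[0,0,0,0,0,0,5],[0,0,0,0,0,0,5],[0,0,0,0,0,0,5]], grip_force=20)

```text
time: 19.62
ee_pos: [0.4155, -0.2809, -0.023]
eef_rot: [1.0, -0.015, -0.0, 0.0]
ft_force: [-0.5, 0.0, 2.1]
width: 0.0551
```

play_rows(commands=[[0,0,4,0,0,0,5],[0,0,6,0,0,0,5],[0,0,6,0,0,0,5],[1,3.55,0,0,0,0.1745,5],[1,3.55,0,0,0,0.1745,5],[1,3.55,0,0,0,0.1745,5],[1,3.55,0,0,0,0.1745,5],[1,3.55,0,0,0,0.1745,5],[1,3.55,0,0,0,0.1745,5],[1,3.55,0,0,0,0.1745,5],[1,3.55,0,0,0,0.1745,5],[1,3.55,0,0,0,0.1745,5],[0.8,3.55,0,0,0,0,5],[0,0,0,0,0,0,5],[0,0,-5,0,0,0,5],[0,0,-4,0,0,0,5],[0,0,0,0,0,0,5]])

```text
time: 21.75
ee_pos: [0.5113, 0.073, 0.0446]
eef_rot: [0.718, 0.696, -0.002, -0.002]
ft_force: [1.3, 0.4, -0.1]
width: 0.0552
```

play_rows(commands=[[0.2,0.1,-3,0,0,0,5],[0,0,-2,0,0,0,5],[0,0,-1.0,0,0,0,5],[0,0,0,0,0,0,5],[0,0,-0.2,0,0,0,5],[0,0,0,0,0,0,5]])

```text
time: 22.5
ee_pos: [0.5159, 0.0752, -0.0146]
eef_rot: [0.718, 0.696, 0.0, 0.0]
ft_force: [0.1, -0.9, -0.5]
width: 0.0555
```

play_rows(commands=[[0,0,-0.3,0,0,0,5],[0,0,0,0,0,0,6.7],[0,0,0,0,0,0,6.7],[0,0,0,0,0,0,6.7],[0,0,3,0,0,0,6.7],[0,0,6,0,0,0,6.7],[0,0,6,0,0,0,5],[0.7,-0.7,0,0,0,-0.1745,4],[0.7,-0.7,0,0,0,-0.1745,4],[0.7,-0.7,0,0,0,-0.1745,4],[0.7,-0.7,0,0,0,-0.1745,4],[0.7,-0.7,0,0,0,-0.1745,4],[0.7,-0.7,0,0,0,-0.1745,4],[0.7,-0.7,0,0,0,-0.1745,4],[0.7,-0.7,0,0,0,-0.1745,4],[1.0,-0.7,0,0,0,-0.1745,4],[0,0,0,0,0,0,4],[0,0,0,0,0,0,4]])

```text
time: 24.75
ee_pos: [0.5811, 0.0127, 0.1318]
eef_rot: [1.0, -0.013, -0.0, -0.0]
ft_force: [-0.3, -0.2, 0.0]
width: 0.04
```

```bash
python3 hole.py; python3 v.py w9.png 210 170 410 320
```

```text
[0.5811 0.0127 0.1318] 0.03997771205139197 24.75
hole (230, 288) [40. 48.] [ 0.5072 -0.0467  0.019 ]
hole (224, 135) [54. 58.] [0.5136 0.0749 0.019 ]
[0.5812 0.0126 0.1319] [ 1.12 -0.44  0.34] 0.03974904899889233 24.85
```

View pics/w9.png

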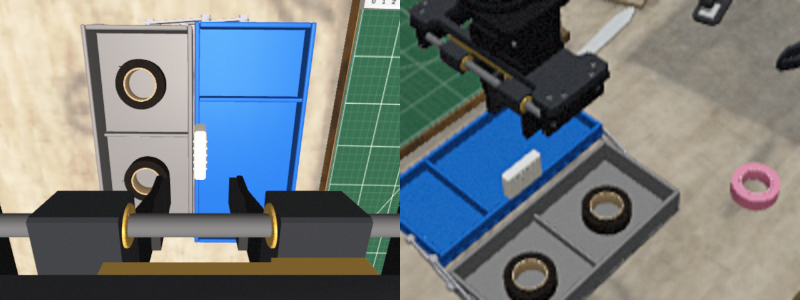

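Both rolls lie flat, one per bay, and the tray is open. Now I grip the tab.

play_rows(commands=[[0.1,-0.1,-3.5,0,0,0,4],[0,0,-2.5,0,0,0,4],[0,0,-1.5,0,0,0,4],[0,0,-1.1,0,0,0,4],[0,0,0,0,0,0,4],[0,0,0,0,0,0,0.5],[0,0,0,0,0,0,0.5],[0,0,0,0,0,0,0.5],[0,0,0,0,0,0,0.5],[0,0,0,0,0,0,0.5],[0,0,0,0,0,0,0.5]], grip_force=40)

```text
time: 26.38
ee_pos: [0.5819, 0.0112, 0.0461]
eef_rot: [1.0, -0.015, -0.001, 0.0]
ft_force: [-5.4, -1.0, 5.6]
width: 0.012
```

play_rows(commands=[[-0.43,0.01,0.8,0,0,0,0.5],[-0.54,0.02,0.76,0,0,0,0.5],[-0.65,0.02,0.67,0,0,0,0.5],[-0.74,0.02,0.57,0,0,0,0.5],[-0.81,0.03,0.46,0,0,0,0.5],[-0.87,0.03,0.34,0,0,0,0.5],[-0.91,0.03,0.21,0,0,0,0.5],[-0.93,0.03,0.08,0,0,0,0.5],[-0.93,0.03,-0.05,0,0,0,0.5],[-0.91,0.03,-0.19,0,0,0,0.5],[-0.88,0.03,-0.31,0,0,0,0.5],[-0.82,0.03,-0.44,0,0,0,0.5],[-0.75,0.02,-0.55,0,0,0,0.5],[-0.67,0.02,-0.65,0,0,0,0.5],[-0.57,0.02,-0.74,0,0,0,0.5],[-0.4,0.01,-0.75,0,0,0,0.5],[0,0,0,0,0,0,0.5],[0,0,0,0,0,0,0.5]])

```text
time: 28.62
ee_pos: [0.4651, 0.0152, 0.0483]
eef_rot: [1.0, -0.015, 0.001, -0.0]
ft_force: [4.1, 2.7, -6.1]
width: 0.0117
```

play_rows(commands=[[-0.1,0,-0.2,0,0,0,0.5],[-0.1,0,-0.1,0,0,0,0.5],[0,0,0,0,0,0,2],[0,0,0,0,0,0,4],[0,0,0,0,0,0,4],[0,0,3,0,0,0,4],[0,0,6,0,0,0,4],[-1.15,4.15,0,0,0,0.07,5],[-1.15,4.15,0,0,0,0.07,5],[-1.15,4.15,0,0,0,0.07,5],[-1.15,4.15,0,0,0,0.07,5],[-1.15,4.15,0,0,0,0.07,5],[-1.05,4.15,0,0,0,0.07,5],[0,0,-4,0,0,0,5],[0,0,-3,0,0,0,5],[0,0,0,0,0,0,5],[0,0,0,0,0,0,5]])

```text
time: 30.75
ee_pos: [0.3949, 0.2643, 0.0661]
eef_rot: [0.981, 0.194, 0.0, -0.0]
ft_force: [-0.5, 1.1, -0.1]
width: 0.05
```

```bash
python3 v.py w10.png 210 220 330 310; python3 - <<'E'
from h import *
p=np.array(r.read_state()["ee_pos"]); i,K,T=cam("top"); print(2*np.degrees(np.arctan2(*np.array(r.read_state()["eef_rot"])[[1,0]])))
hsv=cv2.cvtColor(i,cv2.COLOR_RGB2HSV)
for n,m,z,bx in(("tray",cv2.inRange(hsv,(100,120,60),(130,255,255)),.062,(200,180,350,295)),("tab",cv2.inRange(hsv,(0,0,190),(179,50,255)),.095,(250,200,305,285))):
    q=np.zeros_like(m); q[bx[1]:bx[3],bx[0]:bx[2]]=m[bx[1]:bx[3],bx[0]:bx[2]]
    c=max(cv2.findContours(q,0,1)[0],key=cv2.contourArea); print(n,[ray(K,T,*b,z)[:2].round(3).tolist() for b in cv2.boxPoints(cv2.minAreaRect(c))],ray(K,T,*cv2.minAreaRect(c)[0],z).round(4))
i,K,T=cam("wrist"); hsv=cv2.cvtColor(i,cv2.COLOR_RGB2HSV)
print("marker pred px",proj(K,T,[.3956,.265,.019]))
w=cv2.inRange(hsv,(0,0,170),(179,60,255))
for c in cv2.findContours(w,0,1)[0]:
    if cv2.contourArea(c)>200: (u,v),a,_=cv2.minAreaRect(c); print((round(u),round(v)),np.round(a),ray(K,T,u,v,.017).round(4))
E
```

```text
[0.3949 0.2643 0.0661] [-0.48  1.06 -0.14] 0.04998873484215936 30.75
22.319942002712395
tray [[0.461, 0.137], [0.578, 0.137], [0.569, -0.111], [0.453, -0.106]] [0.5145 0.0141 0.062 ]
tab [[0.47, 0.038], [0.47, -0.008], [0.459, -0.008], [0.459, 0.038]] [0.4643 0.0149 0.095 ]
marker pred px [320.13651795 241.727912  ]
(370, 399) [38. 88.] [0.4732 0.1693 0.017 ]
(296, 399) [55. 38.] [0.4251 0.1496 0.017 ]
(246, 399) [38. 44.] [0.392 0.136 0.017]
(310, 334) [28. 27.] [0.4146 0.2018 0.017 ]
(434, 319) [36. 15.] [0.4863 0.2434 0.017 ]
(356, 314) [46. 52.] [0.4369 0.2269 0.017 ]
(165, 275) [34. 63.] [0.3128 0.2063 0.017 ]
(404, 170) [340. 471.] [0.4245 0.3245 0.017 ]
```

View pics/w10.png

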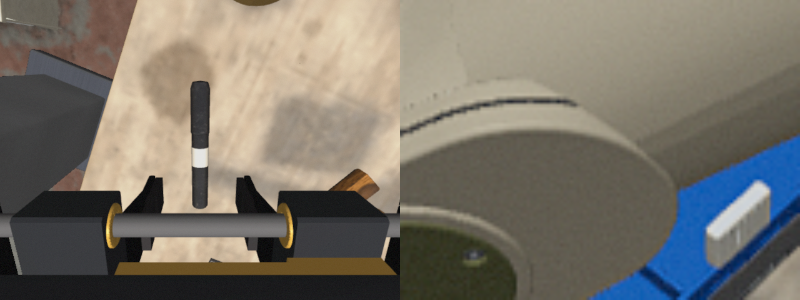

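The tray is back at its starting position, and the marker (band at about (200,157)) is aligned and centred between the jaws. Picking it up.

play_rows(commands=[[0.05,0.05,-4,0,0,0,5],[0,0,-3,0,0,0,5],[0,0,-1.4,0,0,0,5],[0,0,-0.5,0,0,0,5],[0,0,0,0,0,0,5],[0,0,0,0,0,0,1],[0,0,0,0,0,0,1],[0,0,0,0,0,0,1],[0,0,0,0,0,0,1],[0,0,0,0,0,0,1]], grip_force=25)

```text
time: 32.25
ee_pos: [0.3951, 0.2645, -0.0239]
eef_rot: [0.981, 0.194, 0.0, 0.0]
ft_force: [-0.4, -0.7, 2.5]
width: 0.0183
```

play_rows(commands=[[0,0,4,0,0,0,1],[0,0,6,0,0,0,1],[0,0,6,0,0,0,1],[1.97,-4.77,0,0,0,-0.07,1],[1.97,-4.77,0,0,0,-0.07,1],[1.97,-4.77,0,0,0,-0.07,1],[1.97,-4.77,0,0,0,-0.07,1],[1.97,-4.77,0,0,0,-0.07,1],[1.97,-4.77,0,0,0,-0.07,1],[0,0,0,0,0,0,1],[0,0,-4,0,0,0,1],[0,0,-2,0,0,0,1],[0,0,0,0,0,0,1],[0,0,0,0,0,0,1]])

```text
time: 34.0
ee_pos: [0.5136, -0.0211, 0.0769]
eef_rot: [1.0, -0.015, 0.001, -0.0]
ft_force: [-0.1, -0.5, 0.2]
width: 0.0184
```

```bash
python3 v.py w11.png 210 200 370 320
```

```text
[ 0.5136 -0.0211  0.0769] [-0.06 -0.5   0.15] 0.01839568600215702 34.0
```

View pics/w11.png

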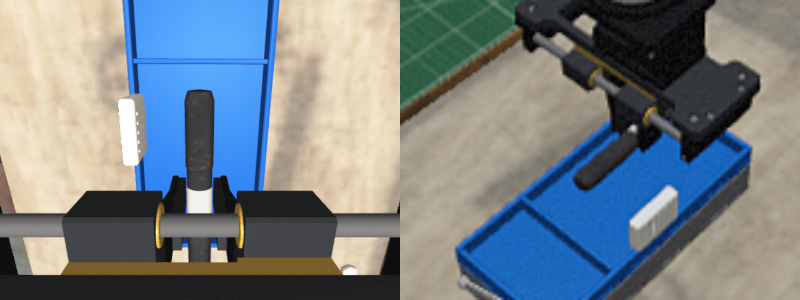

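play_rows(commands=[[0,0,-3,0,0,0,1],[0,0,-1.5,0,0,0,1],[0,0,-0.6,0,0,0,1],[0,0,-0.3,0,0,0,1],[0,0,0,0,0,0,1],[0,0,0,0,0,0,1]])

```text
time: 34.9
ee_pos: [0.5135, -0.0218, 0.0225]
eef_rot: [1.0, -0.015, 0.0, 0.0]
ft_force: [0.0, 0.6, 0.6]
width: 0.0182
```

play_rows(commands=[[0,0,-0.1,0,0,0,1],[0,0,0,0,0,0,3.5],[0,0,0,0,0,0,3.5],[0,0,2,0,0,0,3.5],[0,0,5,0,0,0,3.5],[0,0,5,0,0,0,3.5],[0.57,3.68,0,0,0,0.146,5.5],[0.57,3.68,0,0,0,0.146,5.5],[0.57,3.68,0,0,0,0.146,5.5],[0.57,3.68,0,0,0,0.146,5.5],[0.57,3.68,0,0,0,0.146,5.5],[0.57,3.68,0,0,0,0.146,5.5],[0.57,3.68,0,0,0,0.146,5.5],[0.57,3.68,0,0,0,0.146,5.5],[0,0,0,0,0,0,5.5],[0,0,-3,0,0,0,5.5],[0,0,0,0,0,0,5.5],[0,0,0,0,0,0,5.5]])

```text
time: 37.15
ee_pos: [0.5592, 0.2722, 0.1124]
eef_rot: [0.843, 0.538, 0.0, 0.0]
ft_force: [0.1, -0.3, 0.0]
width: 0.0551
```

```bash
python3 - <<'E'
from h import *
s=r.read_state(); p=np.array(s["ee_pos"]); q=s["eef_rot"]; print(p.round(4),np.degrees(2*np.arctan2(q[1],q[0])),s["time"],np.round(s["joint_positions"],2))
i,K,T=cam("wrist"); 
for z,c in((0.022,(255,0,0)),(.075,(0,255,0))):
    a=proj(K,T,[.559,.272,z]); cv2.circle(i,tuple(int(v) for v in a),4,c,1); print(a.round())
j,K2,T2=cam("top")
# marker in tray
hsv=cv2.cvtColor(j,cv2.COLOR_RGB2HSV); d=(hsv[...,2]<75).astype(np.uint8); m=np.zeros_like(d); m[228:275,262:330]=d[228:275,262:330]
v,u=np.nonzero(m)
if len(u): print("marker",[ray(K2,T2,a,b,.06)[:2].round(3) for a,b in((u.min(),v.mean()),(u.max(),v.mean()))])
save(np.hstack([cv2.resize(i,(480,360)),cv2.resize(j[190:330,130:350],(310,197)) if 0 else cv2.copyMakeBorder(cv2.resize(j[190:330,130:350],(310,197)),0,163,0,0,0)]),"w12.png")
E
```

```text
[0.5592 0.2722 0.1124] 65.1223226401349 37.15 [ 0.18  0.56 -0.96  1.53  0.47  1.3   0.3 ]
[319. 223.]
[319. 248.]
marker [array([0.514, 0.042]), array([ 0.514, -0.085])]
```

View pics/w12.png

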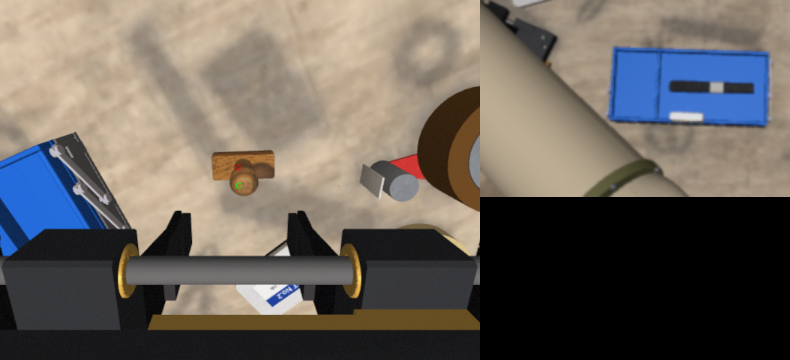

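Marker lies in the long compartment, parallel to its walls. The stamp's handle top is at (244,182) in the crop, about 3 mm from the prediction, so I correct for that and grip the handle.

play_rows(commands=[[-0.05,0.3,-3,0,0,0,5.5],[0,0,-4,0,0,0,5.5],[0,0,-2,0,0,0,5.5],[0,0,-1,0,0,0,5.5],[0,0,0,0,0,0,5.5],[0,0,0,0,0,0,1.5],[0,0,0,0,0,0,1.5],[0,0,0,0,0,0,1.5],[0,0,0,0,0,0,1.5],[0,0,0,0,0,0,1.5],[0,0,0,0,0,0,1.5]], grip_force=25)

```text
time: 38.62
ee_pos: [0.5584, 0.2758, 0.0111]
eef_rot: [0.842, 0.539, 0.0, -0.0]
ft_force: [1.1, 1.3, -0.2]
width: 0.022
```

play_rows(commands=[[0,0,3,0,0,0,1.5],[0,0,5,0,0,0,1.5],[0,0,6,0,0,0,1.5],[-0.51,-2.21,0,0,0,-0.146,1.5],[-0.51,-2.21,0,0,0,-0.146,1.5],[-0.51,-2.21,0,0,0,-0.146,1.5],[-0.51,-2.21,0,0,0,-0.146,1.5],[-0.51,-2.21,0,0,0,-0.146,1.5],[-0.51,-2.21,0,0,0,-0.146,1.5],[-0.51,-2.21,0,0,0,-0.146,1.5],[-0.51,-2.21,0,0,0,-0.146,1.5],[0,0,0,0,0,0,1.5],[0,0,-4,0,0,0,1.5],[0,0,-1,0,0,0,1.5],[0,0,0,0,0,0,1.5]])

```text
time: 40.5
ee_pos: [0.5171, 0.0996, 0.1009]
eef_rot: [1.0, -0.014, -0.001, -0.0]
ft_force: [-0.3, 0.2, -0.2]
width: 0.0221
```

```bash
python3 v.py w13.png 190 200 350 320
```

```text
[0.5171 0.0996 0.1009] [-0.3   0.23 -0.2 ] 0.022125376841796975 40.5
```

View pics/w13.png

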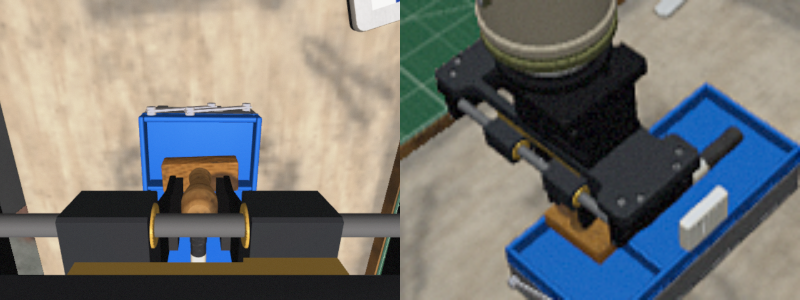

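The stamp is upright with its foot lengthwise across the short compartment. Lowering it.

play_rows(commands=[[0,0,-2.5,0,0,0,1.5],[0,0,-1.2,0,0,0,1.5],[0,0,-0.5,0,0,0,1.5],[0,0,0,0,0,0,1.5],[0,0,0,0,0,0,1.5]])

```text
time: 41.28
ee_pos: [0.5179, 0.099, 0.0596]
eef_rot: [1.0, -0.015, 0.001, -0.0]
ft_force: [0.2, 0.4, -1.3]
width: 0.0227
```

play_rows(commands=[[0,0,-0.15,0,0,0,1.5],[0,0,-0.1,0,0,0,1.5],[0,0,0,0,0,0,1.5]])

```text
time: 41.65
ee_pos: [0.5174, 0.0988, 0.0564]
eef_rot: [1.0, -0.015, 0.0, 0.0]
ft_force: [0.3, 0.5, -0.5]
width: 0.0226
```

play_rows(commands=[[0,0,-0.1,0,0,0,1.5],[0,0,0,0,0,0,1.5],[0,0,0,0,0,0,4],[0,0,0,0,0,0,4.5],[0,0,0,0,0,0,4.5],[0,0,2,0,0,0,4.5],[0,0,5,0,0,0,4.5],[0,0,6,0,0,0,4.5],[0,-6,0,0,0,0,4.5],[0,-6,0,0,0,0,4.5],[0,-6,0,0,0,0,4.5],[0,-6,0,0,0,0,4.5],[0,-6,0,0,0,0,4.5],[0,-6,0,0,0,0,4.5],[0,0,0,0,0,0,4.5],[0,0,0,0,0,0,4.5]])

```text
time: 43.65
ee_pos: [0.5178, -0.2604, 0.1865]
eef_rot: [1.0, -0.015, 0.001, -0.0]
ft_force: [-0.4, 0.4, -0.1]
width: 0.045
```

```bash
python3 - <<'E'
from h import *
s=r.read_state(); print(np.round(s["ee_pos"],3),s["time"])
g=np.array([.463,.0157])
def tr(p): d=p[:2]-g; return [round(float(d@[.9994,-.033]),4),round(float(d@[.033,.9994]),4)]
i,K,T=cam("top"); j,Ks,Ts=cam("scene")
save(i,"end_top.png")
hsv=cv2.cvtColor(i,cv2.COLOR_RGB2HSV); hs=cv2.cvtColor(j,cv2.COLOR_RGB2HSV)
def big(m,bx):
    q=np.zeros_like(m); x0,y0,x1,y1=bx; q[y0:y1,x0:x1]=m[y0:y1,x0:x1]; return max(cv2.findContours(q,0,1)[0],key=cv2.contourArea)
W=lambda h:cv2.inRange(h,(5,110,40),(20,255,220))
c=big(W(hsv),(222,222,260,282)); R=cv2.minAreaRect(c); print("stamp",np.round(R[0]),np.round(R[1]),"@foot top .067",tr(ray(K,T,*R[0],.067)))
us=proj(Ks,Ts,[.5173,.099,.08]).astype(int); print("scene stamp exp foot c/top",proj(Ks,Ts,[.5173,.099,.067]).round(),proj(Ks,Ts,[.5173,.099,.12]).round())
c=big(W(hs),(us[0]-35,us[1]-40,us[0]+35,us[1]+35)); print("scene stamp bbox",cv2.boundingRect(c),"topmost",c[c[:,0,1].argmin()][0])
d=(hsv[...,2]<75).astype(np.uint8)*255; m=np.zeros_like(d); m[235:265,262:330]=d[235:265,262:330]; v,u=np.nonzero(m)
print("marker ends",[tr(ray(K,T,a,v[abs(u-a)<4].mean(),.055)) for a in(u.min(),u.max())])
c=big(cv2.inRange(hsv,(0,0,190),(179,50,255)),(250,262,305,285)); print("tab",ray(K,T,*cv2.minAreaRect(c)[0],.095).round(4))
z=cv2.cvtColor(cv2.imread("pics/top0.png"),cv2.COLOR_BGR2RGB)
for n,(x0,y0,x1,y1) in(("pad",(145,155,200,198)),("clamp",(445,255,505,290)),("pink",(352,285,386,320))): print(n,"mean diff",np.abs(z[y0:y1,x0:x1].astype(int)-i[y0:y1,x0:x1]).mean().round(2))
E
```

```text
[ 0.518 -0.26   0.186] 43.65
stamp [238. 250.] [25. 13.] @foot top .067 [0.0515, 0.0853]
scene stamp exp foot c/top [263. 303.] [261. 288.]
scene stamp bbox (251, 284, 29, 33) topmost [261 284]
marker ends [[0.0517, 0.0288], [0.0524, -0.0989]]
tab [0.4643 0.0149 0.095 ]
pad mean diff 9.11
clamp mean diff 56.44
pink mean diff 8.48
```

```bash
python3 -c "
from bench import r; r.close_job(); print('handed in')"
```

```text
the job is handed in; nothing more can be done
handed in
```

The kit is packed and handed in at about 44 s of the 141 s allowed. I swung the tray open, laid one black roll in each bay, and closed the tray. Then I put the marker in the long compartment and stood the stamp in the short one. No verdict was reported.

**Last checks:**

| Item | Measured |
|---|---|
| Rolls (checked before closing, not visible since) | flat, one in each bay, at about box (-1, -60) and (0, +61) mm |
| Tray | tab back at exactly its starting position |
| Marker (from the tab) | centred at about x 52, y -35 mm, lying along the compartment |
| Stamp (from the tab) | at about (51.5, 85) mm, upright in both views |
| Gripper | clear of everything |

**What disagreed or stayed unconfirmed:**
- **Height offset:** the first grip on the tab closed on nothing, without touching it. The finger tips really sat about 28 mm above the reported TCP height. I measured this in two views and allowed for it from then on.
- **Spring clamp:** the arm hid it in the final picture, so I could not check its position. The gripper was never lowered near it.
- **Ink pad and pink roll:** the before/after pictures showed only small brightness differences, about the same for both.

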